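Put the handpieces and vials back in their own holders

TASK

Put the treatment station in order for the next patient: the two handpieces lie in each other's rests, so change them over until each lies centred and fully seated in the rest that has the colour of its own ring (nose at either end), and stand each vial upright in the cup ring that has the colour of its cap. Set everything down gently without letting anything drop or knocking a vial over, and leave the timer and the cream pot where they are.

Things in the scene. Friction and masses are not known exactly. Their poses are not given: they have to be found in the camera images.
- handpiece_blue: white handpiece with a blue ring, lying along its own x, thin nose to +x: 148 mm long (x -74 to +74), 21 mm thick, light. Origin: mid-length, at its underside. Grip across y at the origin (20 mm wide), TCP 24 mm above the origin; on the table it does not roll. Starts in the black rest.
- handpiece_black: white handpiece with a black ring, lying along its own x, thin nose to +x: 148 mm long (x -74 to +74), 21 mm thick, light. Origin: mid-length, at its underside. Grip across y at the origin (20 mm wide), TCP 24 mm above the origin; on the table it does not roll. Starts in the blue rest.
- vial_red: small amber vial with a red cap, standing: 25 mm across, 42 mm tall (body to 34 mm, cap 21 mm across). Origin: centre of its underside, z up. Grip the body with the TCP 33 mm above the underside (fingertips 14 mm above it), so that the fingertips stay above the cup ring.
- vial_yellow: larger clear vial with a yellow cap, standing: 29 mm across, 54 mm tall (body to 45 mm, cap 24 mm across). Origin: centre of its underside, z up. Grip the body with the TCP 33 mm above the underside (fingertips 14 mm above it), so that the fingertips stay above the cup ring.
- rest_blue: fixed rest for one handpiece: metal plate 100 x 60 x 8 mm with a blue inlay and two blue U cradles, 8 mm thick, at x = +-30 mm. Origin: middle of the plate's underside, x along the trough. Cradle floor 18 mm up, 27 mm wide, flaring to 42 mm at 38 mm up. A seated handpiece's origin is 17.5 mm above it. Holds the black-ringed handpiece at the start.
- rest_black: fixed rest for one handpiece: metal plate 100 x 60 x 8 mm with a black inlay and two black U cradles, 8 mm thick, at x = +-30 mm. Origin: middle of the plate's underside, x along the trough. Cradle floor 18 mm up, 27 mm wide, flaring to 42 mm at 38 mm up. A seated handpiece's origin is 17.5 mm above it. Holds the blue-ringed handpiece at the start.
- well_red: fixed vial stand: metal plate 66 x 66 x 5 mm carrying in its middle a round red cup ring, 36 mm across inside, 44 mm outside, top 16 mm up. Origin: middle of the plate's underside, z up, below the ring's centre; the floor in the ring is 5 mm above it. Empty at the start.
- well_yellow: fixed vial stand: metal plate 66 x 66 x 5 mm carrying in its middle a round yellow cup ring, 40 mm across inside, 48 mm outside, top 16 mm up. Origin: middle of the plate's underside, z up, below the ring's centre; the floor in the ring is 5 mm above it. Empty at the start.
- timer: bystander: square white timer, 62 x 62 x 21 mm, loose, light. Origin: centre of its underside. (The table top from x = 0.37 to 0.60 and y = -0.42 to 0.40 holds only the things listed here; where none of them stands it is bare and flat at z = 0, free for putting a thing down.)
- cream_pot: bystander: round pale cream pot with a screw lid, 71 mm across, 30 mm tall, loose. Origin: centre of its underside.

How it is judged (in metres and radians):
At the end, for the whole second after the job is handed in: Each handpiece down in the rest of its ring's colour: within 16 mm lengthways, 10 mm sideways, 13 to 22 mm up, 0.15 rad in line, 0.2 rad level. Each vial on the floor of its cap colour's ring: within 10 mm, 2 to 9 mm up, upright to 0.12 rad. All four released, at rest (x of handpiece_blue in the frame of rest_blue between -0.016 and 0.016 m and y of handpiece_blue in the frame of rest_blue between -0.01 and 0.01 m and z of handpiece_blue in the frame of rest_blue between 0.013 and 0.022 m and angle between the x axis of handpiece_blue and the x axis of rest_blue, either way round below 0.15 rad and angle between each of handpiece_blue, handpiece_black's own z axis and vertical below 0.2 rad and x of handpiece_black in the frame of rest_black between -0.016 and 0.016 m and y of handpiece_black in the frame of rest_black between -0.01 and 0.01 m and z of handpiece_black in the frame of rest_black between 0.013 and 0.022 m and angle between the x axis of handpiece_black and the x axis of rest_black, either way round below 0.15 rad and horizontal distance between vial_red and well_red below 0.01 m and z of vial_red in the frame of well_red between 0.002 and 0.009 m and angle between each of vial_red, vial_yellow's own z axis and vertical below 0.12 rad and horizontal distance between vial_yellow and well_yellow below 0.01 m and z of vial_yellow in the frame of well_yellow between 0.002 and 0.009 m and linear speed of each of handpiece_blue, handpiece_black, vial_red, vial_yellow below 0.02 m/s and contact force between each of handpiece_blue, handpiece_black, vial_red, vial_yellow and the fingers below 0.05 N); the robot touches nothing.
It fails at once if a vial is knocked over or laid down (tilted more than 40 degrees) (angle between any of vial_red, vial_yellow's own z axis and vertical above 0.7 rad).
It fails at once if a handpiece or vial is let drop or flung: faster than 0.7 m/s (a fall of about 25 mm) while the fingers do not hold it ((contact force between handpiece_blue and the fingers below 0.05 N and linear speed of handpiece_blue above 0.7 m/s) or (contact force between handpiece_black and the fingers below 0.05 N and linear speed of handpiece_black above 0.7 m/s) or (contact force between vial_red and the fingers below 0.05 N and linear speed of vial_red above 0.7 m/s) or (contact force between vial_yellow and the fingers below 0.05 N and linear speed of vial_yellow above 0.7 m/s)).
It fails at once if the timer or the cream pot is moved by more than 15 mm (distance of any of timer, cream_pot from where it was at the start of the episode above 0.015 m).
It also fails if it takes over 128 s, if anything falls off the work surface, if the arm or the gripper's body presses on something with over 40 N, if the wrist force passes 120 N, or if a joint passes its speed limit or range.

ROBOT

A 7-joint arm with a two-finger parallel gripper is mounted at the origin on a cart in front of the work surface, level with it; the furniture and walls round the work are solid. World frame = base frame: x ahead of the robot, y to its left, z up, the work surface at z = 0. Lengths are in mm, angles in rad, forces in N, time in s.
With the tool pointing down it reaches from about 400 to 900 mm from the base axis. Payload 5.5 kg.
Tool frame: the origin (TCP) lies between the finger pads, 19 mm behind the fingertips; this is the grasp point; z points along the fingers, y is the line along which they close (so a half turn about z gives the same grasp; the last joint's range is limited). The gripper opens to 85 mm and grips with 20 to 120 N. Pads are 22 mm wide; open, the fingers measure 114 mm over their backs; the gripper's body (76 mm by 85 mm) begins 54 mm behind the grasp point. The pads swing forward as they close: fully open they stand 13 mm farther back than shut.
Start: joints at [1.366, 0.501, -0.427, 1.55, 0.221, 1.138, -0.21], TCP at [293.131, -580.15, 250.01] pointing down, gripper open.
Joint ranges: [-2.88, 2.88], [-0.31, 2.03], [-1.54, 1.56], [0.2, 2.42], [-1.41, 4.55], [0.19, 2.02], [-2.57, 2.57]. Speed limits (rad/s): [2.57, 2.57, 3.14, 3.14, 3.14, 3.14, 3.14].

INTERFACE

Orientations are given as a 3x3 rotation matrix whose columns are the frame's x, y, z axes.
In Python, from cell import manip, cams gives the robot as it stands. The module is installed in compiled form; this text tells all that it offers.
- The arm moves only by the tool step_arm, never from a script. Its argument "rows" is one flat list of numbers, 4 for each row, row after row: the shift along the tool's x, y, z in parts of the range, where 1.0 means 1 m, then the turn about the tool's z in normalised numbers (1 is 90 degrees). A call has 1 to 20 rows; each row is the pose to reach, as a shift and turn from the pose commanded when the call began, along the tool's axes at that moment; what a row does not reach only later rows make up. A row lasts 1/8 s, in which the tool goes at most 62.5 mm and 10.7 degrees, less where a joint would pass 70% of its speed; a pose out of reach is approached as far as the arm can. No shift or turn number may pass 1 either way. A call with a gripper value outside its range is refused whole. "gripper" is the opening, from 0 (shut) to 1 (fully open), set as the call begins (left out, the last holds). The fingers move at their own pace and stop on an object; "force" is the grip in N (left out, the last holds). Time passes only in rows, so rows that repeat a pose let the fingers close. It gives the time, the measured TCP pose, the force, the opening and the grip force at its end, in the units of the state.
- manip.get_obs(): the state, without advancing time (a new reading comes with each control period).
- cams.grab_frame(name): name is "scene" or "top" or "wrist"; returns (picture, depth): 384x512x3 uint8, red, green, blue; 384x512 float32, mm along the optical axis (not along the pixel's ray), 0 where there is no reading.
- cams.camera_params(name): a dict with "mtx" (3x3 intrinsics, pixels), "R" (3x3) and "t" (3): a world point X has camera coordinates R X + t. Camera axes: x right, y down, z forward; pixel columns grow to the right and rows downward; lengths in mm; the calibration is good to about 2 mm. A picture is of the moment at which its call begins: read the wrist's pose just before it. camera_params takes no time and is no camera call; for the wrist camera it gives the pose at the moment of the call.
- manip.hand_in(): hands the job in; it is judged then, once.
The state is a dict: "clock": time; "joint_positions": joint angles; "joint_vel": joint speeds; "joint_torque": joint torques, N m; "tool_pos": TCP position; "tcp_rot": TCP orientation; "force": force on the tool from outside, world axes, zero at the start; "wrist_torque": the same for the moment, N m; "finger_gap": finger opening in mm; "grasp_force": force on a finger pad.
Only numpy, scipy, OpenCV 4.12 (cv2) and the standard library are available. Lean on these libraries where they do the work, as an engineer would, in place of code of your own. Each camera call takes 0.05 s, during which the arm holds its last target. There are 200 camera calls.

## Working session

There is one attempt and no reset: what is moved stays moved. The work goes in short steps, Python scripts to look and compute and a tool call to move; the robot and the scene stay as the last step left them, time stands still between calls to the robot, and variables do not carry over. Pictures are saved under pics/ and viewed, at most 14 in all, crops included, and the job is handed in when it is done.

Besides the shell and the picture viewer there is one more tool, called by a JSON object that holds its "fn" and its "kwargs", one argument or row to a line. step_arm: Moves the arm, as the interface text tells. Its arguments: {"type":"object","properties":{"rows":{"type":"array"},"gripper":{"type":"number"},"force":{"type":"number"}},"required":["rows"]}

```bash
mkdir -p pics; python3 - <<'E'
from cell import manip,cams
import cv2,numpy as np
o=manip.get_obs();print(o['clock'],o['tool_pos'],np.round(o['tcp_rot'],3).tolist(),o['finger_gap'])
for n in['top','scene']:
    p,d=cams.grab_frame(n);cv2.imwrite(f'pics/{n}0.png',p[:,:,::-1]);np.savez(f'{n}0.npz',p=p,d=d,**cams.camera_params(n))
    c=cams.camera_params(n);print(n,np.round(c['mtx'],1).tolist(),np.round(c['R'],3).tolist(),np.round(c['t'],1))
E
```

```text
0.0 [ 292.73466868 -579.58678051  248.96500836] [[0.893, 0.451, -0.001], [0.451, -0.893, 0.002], [0.0, -0.002, -1.0]] 85.44619067908923
top [[356.5, 0.0, 257.3], [0.0, 356.5, 193.9], [0.0, 0.0, 1.0]] [[0.029, -0.999, 0.022], [-0.99, -0.031, -0.137], [0.138, -0.018, -0.99]] [-58.7 496.3 914.8]
scene [[406.6, 0.0, 258.6], [0.0, 406.6, 190.7], [0.0, 0.0, 1.0]] [[-0.655, -0.756, 0.002], [-0.485, 0.419, -0.768], [0.579, -0.504, -0.641]] [ 313.   297.1 1049.8]
```

View pics/top0.png

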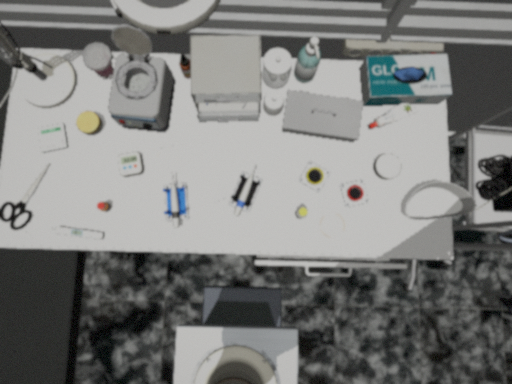

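View pics/scene0.png

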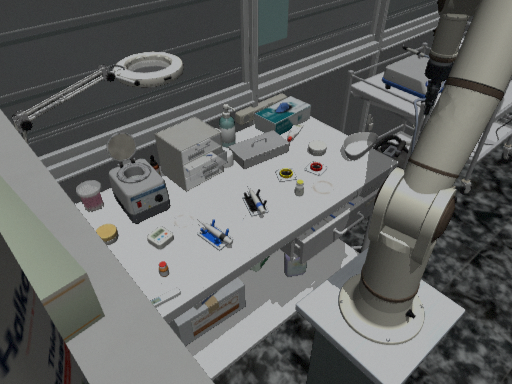

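The top view shows the blue rest at about (175,200), black rest at (246,191), red vial at (104,206), yellow vial at (302,212), yellow well at (315,176), red well at (355,193), timer at (130,163) and pot at (388,166). The scene view agrees with this.

```bash
cat > h.py <<'E'
import numpy as np,cv2
def pt(c,u,v,z):
    """world point on plane z (mm) seen at pixel u,v"""
    R,t=c['R'],c['t'];C=-R.T@t;r=R.T@np.linalg.inv(c['mtx'])@[u,v,1]
    return C+r*(z-C[2])/r[2]
def cloud(c,d):
    h,w=d.shape;u,v=np.meshgrid(np.arange(w),np.arange(h))
    P=np.stack([u,v,np.ones_like(u)],-1)@np.linalg.inv(c['mtx']).T*d[...,None]
    return (P-c['t'])@c['R']
E
python3 - <<'E'
from h import *
f=np.load('top0.npz');d=f['d'];P=cloud(f,d)
for n,u,v,z in[('bluerest',175,200,30),('blackrest',246,191,30),('redvial',104,206,42),('yelvial',302,212,54),('welly',315,176,16),('wellr',355,193,16),('timer',130,163,21),('pot',388,166,30)]:
    print(n,np.round(pt(f,u,v,z)),np.round(P[v,u]))
p=f['p'];a=cv2.resize(p[140:250,85:285],None,fx=4,fy=4,interpolation=2)[:,:,::-1]
b=cv2.resize(p[140:250,285:405],None,fx=4,fy=4,interpolation=2)[:,:,::-1]
cv2.imwrite('pics/c1.png',a)
E
```

```text
bluerest [475. 174.  30.] [474. 173.  39.]
blackrest [506. -13.  30.] [505. -13.  37.]
redvial [452. 355.  42.] [452. 355.  42.]
yelvial [ 451. -161.   54.] [ 451. -161.   55.]
welly [ 555. -201.   16.] [ 557. -203.    7.]
wellr [ 512. -311.   16.] [ 513. -314.    6.]
timer [574. 304.  21.] [573. 303.  23.]
pot [ 587. -398.   30.] [ 587. -398.   30.]
```

View pics/c1.png

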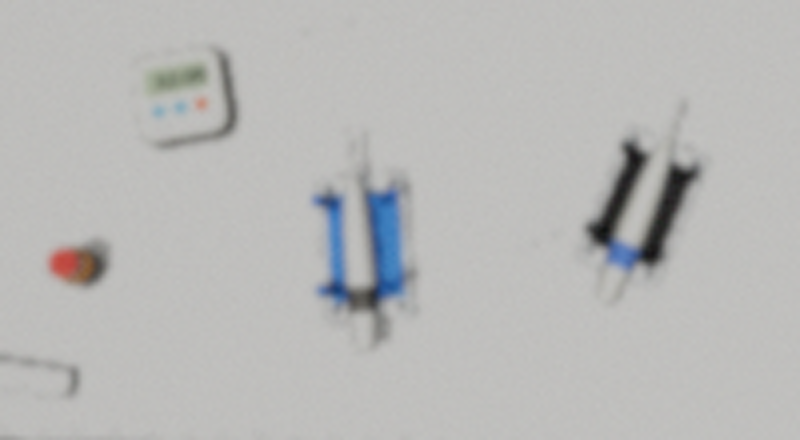

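The crop confirms the layout. The black-ringed handpiece is in the blue rest with its ring towards the robot and nose to +x, and the blue-ringed one is in the black rest, also nose to +x. Next I move the wrist over the vial and wells.

Careful with the scale: turns go in shares of 90 degrees. That gives: 0.467 rad / 1.5708 = 0.2973.

{"fn": "step_arm", "kwargs": {
  "rows": [0.055,-0.035,-0.01,0.0637,0.11,-0.07,-0.02,0.1273,0.165,-0.105,-0.03,0.191,0.22,-0.14,-0.04,0.2546,0.275,-0.175,-0.05,0.2973,0.325,-0.205,-0.05,0.2973,0.325,-0.205,-0.05,0.2973,0.325,-0.205,-0.05,0.2973,0.325,-0.205,-0.05,0.2973],
  "gripper": 1,
  "force": 30
}}

```text
clock: 1.23
tool_pos: [489.5, -252.7, 299.5]
tcp_rot: [[1.0, -0.002, -0.001], [-0.002, -1.0, -0.0], [-0.001, 0.0, -1.0]]
force: [0.1, -0.5, -0.2]
finger_gap: 85.2
grasp_force: 0.0
```

```bash
cat > look.py <<'E'
import sys
from cell import manip,cams
from h import *
def look(n):
    o=manip.get_obs();c=cams.camera_params('wrist');p,d=cams.grab_frame('wrist')
    cv2.imwrite(f'pics/{n}.png',p[:,:,::-1]);np.savez(f'{n}.npz',p=p,d=d,**c)
    print(round(o['clock'],2),np.round(o['tool_pos'],1),np.round(o['tcp_rot'],3).tolist(),'gap',round(o['finger_gap'],1),'cam',np.round(-c['R'].T@c['t']),'fwd',np.round(c['R'][2],2))
if __name__=='__main__': look(sys.argv[1])
E
python3 look.py w1
```

```text
1.23 [ 489.5 -252.7  299.5] [[1.0, -0.002, -0.001], [-0.002, -1.0, -0.0], [-0.001, 0.0, -1.0]] gap 85.2 cam [ 572. -252.  422.] fwd [-0.32  0.   -0.95]
```

View pics/w1.png

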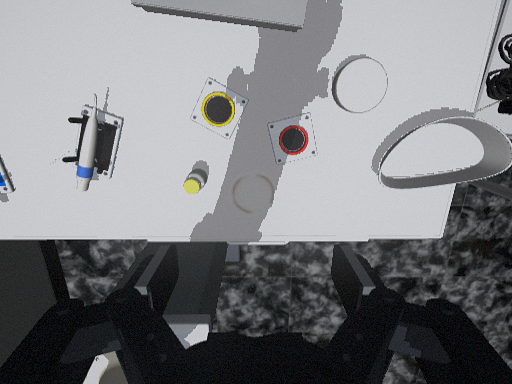

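The wrist view shows the yellow vial at (192,185), yellow ring at (218,109), red ring at (293,139), black rest with the blue-ringed handpiece at (90,150), and pot at (359,83).

```bash
cat > det.py <<'E'
from h import *
def blobs(f,col,minA=25):
    hsv=cv2.cvtColor(f['p'],cv2.COLOR_RGB2HSV);H,S,V=[hsv[...,i].astype(int) for i in range(3)]
    m={'yellow':(abs(H-29)<7)&(S>120)&(V>90),'red':((H<6)|(H>172))&(S>130)&(V>80),'blue':(abs(H-110)<12)&(S>110)&(V>60)}[col]
    n,l,s,c=cv2.connectedComponentsWithStats(cv2.morphologyEx(m.astype(np.uint8),cv2.MORPH_CLOSE,np.ones((3,3))))
    P=cloud(f,f['d'].astype(float))
    out=[]
    for i in range(1,n):
        q=(l==i)&m&(f['d']>0)
        if s[i,4]<minA or q.sum()<9: continue
        X=P[q];top=np.percentile(X[:,2],80);T=X[abs(X[:,2]-top)<4]
        e=cv2.minEnclosingCircle(T[:,:2].astype(np.float32))
        out.append((col,np.round(c[i]).tolist(),int(s[i,4]),'ztop',round(top,1),'mean',np.round(T[:,:2].mean(0),1).tolist(),'circ',np.round(e[0],1).tolist(),round(e[1],1)))
    return out
if __name__=='__main__':
    import sys
    f=dict(np.load(sys.argv[1]+'.npz'))
    for c in['yellow','red','blue']:
        for b in blobs(f,c):print(*b)
E
python3 det.py w1; python3 det.py top0
```

```text
yellow [217.0, 108.0] 237 ztop 15.0 mean [559.9, -198.4] circ [559.0, -198.7] 23.7
yellow [191.0, 186.0] 168 ztop 54.1 mean [455.0, -161.2] circ [454.7, -161.1] 11.0
red [293.0, 140.0] 205 ztop 15.0 mean [515.3, -309.8] circ [515.0, -310.0] 21.6
blue [84.0, 172.0] 153 ztop 37.1 mean [472.4, 1.9] circ [472.4, 2.5] 10.6
blue [2.0, 181.0] 40 ztop 8.7 mean [449.7, 152.6] circ [452.0, 153.4] 9.8
yellow [311.0, 178.0] 35 ztop 16.4 mean [546.8, -187.7] circ [552.5, -194.5] 18.5
red [351.0, 194.0] 34 ztop 17.0 mean [506.4, -297.8] circ [509.8, -304.0] 16.5
red [101.0, 205.0] 28 ztop 44.9 mean [454.0, 361.4] circ [454.5, 361.6] 8.4
blue [409.0, 74.0] 277 ztop 92.9 mean [830.5, -444.7] circ [836.3, -448.6] 20.1
blue [181.0, 200.0] 157 ztop 17.6 mean [472.0, 163.0] circ [474.7, 165.4] 32.4
blue [168.0, 202.0] 66 ztop 22.3 mean [467.3, 191.9] circ [471.7, 192.7] 31.1
```

{"fn": "step_arm", "kwargs": {
  "rows": [0,-0.05,0.02,0,-0.01,-0.1,0.04,0,-0.02,-0.15,0.05,0,-0.03,-0.2,0.05,0,-0.03,-0.25,0.05,0,-0.03,-0.3,0.05,0,-0.03,-0.35,0.05,0,-0.03,-0.35,0.05,0,-0.03,-0.35,0.05,0,-0.03,-0.35,0.05,0]
}}

```text
clock: 2.52
tool_pos: [460.7, 97.1, 249.8]
tcp_rot: [[1.0, -0.003, -0.0], [-0.003, -1.0, -0.001], [-0.0, 0.001, -1.0]]
force: [-0.5, 0.5, 0.1]
finger_gap: 85.5
grasp_force: 0.0
```

```bash
python3 look.py w2; python3 det.py w2
```

```text
2.52 [460.7  97.1 249.8] [[1.0, -0.003, -0.0], [-0.003, -1.0, -0.001], [-0.0, 0.001, -1.0]] gap 85.5 cam [544.  98. 373.] fwd [-0.32  0.   -0.95]
yellow [492.0, 85.0] 422 ztop 14.9 mean [559.5, -197.2] circ [559.0, -198.3] 24.1
yellow [465.0, 175.0] 246 ztop 54.1 mean [455.1, -160.3] circ [454.7, -161.1] 11.4
red [42.0, 173.0] 171 ztop 42.1 mean [456.3, 365.9] circ [456.6, 366.0] 9.9
blue [82.0, 81.0] 42 ztop 21.3 mean [565.6, 305.8] circ [565.6, 305.8] 4.2
blue [71.0, 84.0] 43 ztop 21.0 mean [562.6, 319.9] circ [562.7, 319.8] 4.1
blue [205.0, 149.0] 839 ztop 15.5 mean [485.7, 169.0] circ [478.3, 167.6] 33.7
blue [179.0, 152.0] 457 ztop 27.0 mean [476.8, 197.0] circ [475.2, 196.6] 32.8
blue [327.0, 158.0] 189 ztop 37.1 mean [473.1, 4.4] circ [473.0, 3.2] 10.2
```

View pics/w2.png

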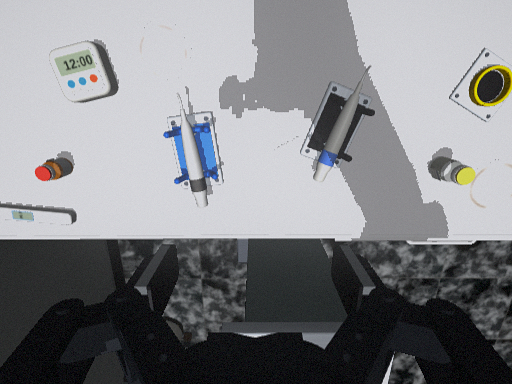

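View two shows the blue rest at (195,150), black rest at (338,125), red vial at (42,173), timer at (82,72) and yellow vial at (465,175). The vial and well positions agree between the two views. Next I fit the rest and handpiece poses.

```bash
cat > fit.py <<'E'
from h import *
import sys
def fit(n,cen,view=''):
    f=dict(np.load(n+'.npz'));P=cloud(f,f['d'].astype(float));X=P[(f['d']>0)]
    X=X[np.hypot(*(X[:,:2]-cen).T)<95]
    pl=X[(X[:,2]>5.5)&(X[:,2]<10.5)&(np.hypot(*(X[:,:2]-cen).T)<68)]
    r=cv2.minAreaRect(pl[:,:2].astype(np.float32))
    b=cv2.boxPoints(r);e=b[1]-b[0];e2=b[2]-b[1];L=e if np.hypot(*e)>np.hypot(*e2) else e2
    a=np.arctan2(L[1],L[0]);a=(a+np.pi/2)%np.pi-np.pi/2
    print(n,'plate c',np.round(r[0],1),'size',np.round(r[1],1),'ang',round(a,3),'n',len(pl))
    ax=np.array([np.cos(a),np.sin(a)]);nx=np.array([-ax[1],ax[0]])
    Q=X[:,:2]-r[0];s=Q@ax;w=Q@nx
    h=(X[:,2]>20)&(abs(w)<16)
    out=h&(abs(s)>38);ins=h&(abs(s)<22)
    print('  along ext',np.round(np.percentile(s[out],[0.5,99.5]),1),'top z mid',np.round(np.percentile(X[ins,2],95),1),
      'width mid',np.round(np.percentile(w[ins],[1,99]),1),'tail w',np.round(np.percentile(w[h&(s<-45)],[1,99]),1),'nose w',np.round(np.percentile(w[h&(s>50)],[1,99]),1))
for n in['w2']: fit(n,[478,182]);fit(n,[505,-13])
fit('w1',[505,-13])
E
python3 fit.py
```

```text
w2 plate c [477.1 177.7] size [99.5 59.2] ang 0.121 n 1793
  along ext [-71.   75.1] top z mid 319.2 width mid [-15.9   7.9] tail w [-9.   8.2] nose w [-0.9  3.9]
w2 plate c [510.   -8.6] size [59.4 98.7] ang -0.363 n 1936
  along ext [-70.6  74.1] top z mid 36.9 width mid [-9.4  8.4] tail w [-9.5 15.9] nose w [-1.9  2.8]
w1 plate c [510. -10.] size [59.6 99.2] ang -0.363 n 1381
  along ext [-70.5  74.7] top z mid 36.8 width mid [-9.9  7.2] tail w [-10.8   5. ] nose w [-1.6  3.4]
```

Blue rest: (477,178), angle 0.121. Black rest: (510,-9.3), angle -0.363. Both handpieces are centred. I'll pick the blue-ringed handpiece first.

To row units: 0.363 rad / 1.5708 = 0.2311.

{"fn": "step_arm", "kwargs": {
  "rows": [0,0.05,0.02,0.0637,0.02,0.09,0.05,0.1273,0.049,0.106,0.08,0.191,0.049,0.106,0.12,0.2311,0.049,0.106,0.14,0.2311,0.049,0.106,0.16,0.2311,0.049,0.106,0.18,0.2311,0.049,0.106,0.195,0.2311,0.049,0.106,0.208,0.2311,0.049,0.106,0.208,0.2311,0.049,0.106,0.208,0.2311],
  "gripper": 0.8
}}

```text
clock: 3.95
tool_pos: [510.0, -6.5, 42.4]
tcp_rot: [[0.935, -0.354, 0.001], [-0.354, -0.935, 0.0], [0.001, -0.0, -1.0]]
force: [-0.1, -1.0, 0.2]
finger_gap: 68.1
grasp_force: 0.0
```

{"fn": "step_arm", "kwargs": {
  "rows": [0,0,0,0,0,0,0,0,0,0,0,0,0,0,0,0,0,0,0,0,0,0,0,0,0,0,0,0,0,0,0,0],
  "gripper": 0,
  "force": 30
}}

```text
clock: 4.95
tool_pos: [509.8, -6.7, 42.4]
tcp_rot: [[0.935, -0.354, 0.0], [-0.354, -0.935, -0.0], [0.001, 0.0, -1.0]]
force: [-0.7, -1.1, 4.8]
finger_gap: 18.8
grasp_force: 31.7
```

{"fn": "step_arm", "kwargs": {
  "rows": [0,0,-0.01,0,0,0,-0.03,0,0,0,-0.05,0,0,0,-0.07,0,0,0,-0.08,0,0,0,-0.08,0]
}}

```text
clock: 5.7
tool_pos: [510.0, -6.7, 122.6]
tcp_rot: [[0.935, -0.354, 0.001], [-0.354, -0.935, -0.0], [0.001, -0.0, -1.0]]
force: [-0.3, -0.6, -1.8]
finger_gap: 18.6
grasp_force: 30.9
```

```bash
python3 look.py w3; python3 - <<'E'
from cell import manip
for i in range(3):
    o=manip.get_obs();print(o['tool_pos'],o['joint_vel'].round(3) if hasattr(o['joint_vel'],'round') else '',o['finger_gap'],o['grasp_force'])
from h import *
# shift to table spot (472,88), z=24.5, yaw 0, in tool axes
R=np.array(o['tcp_rot']);print(R.T@(np.array([472,88,25])-o['tool_pos']), np.arctan2(R[1,0],R[0,0]))
E
```

```text
5.7 [510.   -6.7 122.6] [[0.935, -0.354, 0.001], [-0.354, -0.935, -0.0], [0.001, -0.0, -1.0]] gap 18.6 cam [587. -35. 246.] fwd [-0.3   0.11 -0.95]
[509.4878563   -6.71593506 121.96575392] [-0.005  0.016  0.008  0.009  0.002  0.    -0.002] 18.946625865028935 30.925338864326477
[509.4878563   -6.71593506 121.96575392] [-0.005  0.016  0.008  0.009  0.002  0.    -0.002] 18.946625865028935 30.925338864326477
[509.4878563   -6.71593506 121.96575392] [-0.005  0.016  0.008  0.009  0.002  0.    -0.002] 18.946625865028935 30.925338864326477
[-68.6512851  -75.27731036  96.94912458] -0.36237466137738444
```

View pics/w3.png

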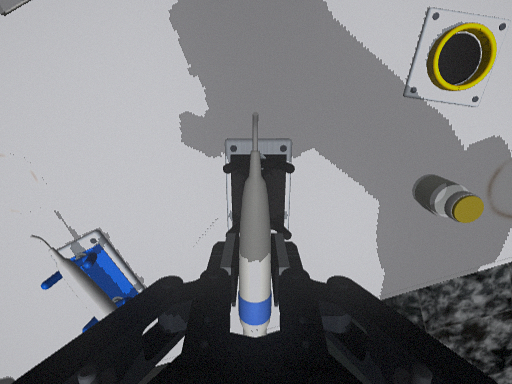

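The view shows the blue-ringed handpiece held straight at (255,240). I'll set it down on bare table at (472,88).

To row units: -0.362 rad / 1.5708 = -0.2305.

{"fn": "step_arm", "kwargs": {
  "rows": [-0.025,-0.025,0,-0.0764,-0.05,-0.05,0,-0.1528,-0.0685,-0.075,0.02,-0.2305,-0.0685,-0.075,0.04,-0.2305,-0.0685,-0.075,0.06,-0.2305,-0.0685,-0.075,0.075,-0.2305,-0.0685,-0.075,0.085,-0.2305,-0.0685,-0.075,0.09,-0.2305,-0.0685,-0.075,0.094,-0.2305,-0.0685,-0.075,0.0965,-0.2305,-0.0685,-0.075,0.0965,-0.2305]
}}

```text
clock: 7.12
tool_pos: [472.2, 87.8, 25.7]
tcp_rot: [[1.0, -0.0, 0.0], [-0.0, -1.0, -0.0], [0.0, 0.0, -1.0]]
force: [0.2, 0.0, -0.8]
finger_gap: 18.7
grasp_force: 30.9
```

{"fn": "step_arm", "kwargs": {
  "rows": [0,0,0,0,0,0,0,0,0,0,0,0,0,0,0,0],
  "gripper": 0.5
}}

```text
clock: 7.62
tool_pos: [472.1, 87.8, 25.6]
tcp_rot: [[1.0, -0.0, 0.0], [-0.0, -1.0, -0.0], [0.0, 0.0, -1.0]]
force: [-0.7, -0.5, -0.3]
finger_gap: 43.1
grasp_force: 0.0
```

{"fn": "step_arm", "kwargs": {
  "rows": [0,0,-0.02,0,0,0,-0.06,0,0,0,-0.12,0,0,0,-0.18,0,0,0,-0.2,0,0,0,-0.2,0,0,0,-0.2,0]
}}

```text
clock: 8.5
tool_pos: [471.3, 87.4, 224.4]
tcp_rot: [[1.0, -0.0, -0.002], [-0.0, -1.0, -0.0], [-0.002, 0.0, -1.0]]
force: [0.3, 0.1, 0.2]
finger_gap: 42.5
grasp_force: 0.0
```

```bash
python3 look.py w4;python3 det.py w4; python3 - <<'E'
from fit import *
from cell import manip
o=manip.get_obs()
fit('w4',[477,178])
R=np.array(o['tcp_rot']);print(R.T@(np.array([477,178,42.4])-o['tool_pos']), np.arctan2(R[1,0],R[0,0]))
E
```

```text
8.5 [471.3  87.4 224.4] [[1.0, -0.0, -0.002], [-0.0, -1.0, -0.0], [-0.002, 0.0, -1.0]] gap 42.5 cam [554.  88. 347.] fwd [-0.32 -0.   -0.95]
yellow [493.0, 97.0] 349 ztop 14.8 mean [557.0, -189.2] circ [558.8, -197.3] 23.8
yellow [471.0, 191.0] 279 ztop 54.0 mean [455.0, -160.2] circ [454.9, -160.8] 11.8
red [20.0, 186.0] 188 ztop 42.3 mean [456.5, 366.0] circ [456.6, 365.4] 9.6
blue [62.0, 89.0] 51 ztop 21.2 mean [565.9, 305.9] circ [565.4, 305.8] 5.1
blue [50.0, 92.0] 50 ztop 21.0 mean [562.6, 319.8] circ [562.7, 319.8] 4.2
blue [195.0, 161.0] 980 ztop 15.6 mean [485.0, 168.7] circ [478.4, 165.5] 34.2
blue [166.0, 164.0] 472 ztop 28.7 mean [477.6, 197.8] circ [474.5, 198.4] 32.7
blue [254.0, 197.0] 167 ztop 18.9 mean [434.7, 88.4] circ [434.6, 87.7] 10.7
w2 plate c [477.1 177.7] size [99.5 59.2] ang 0.121 n 1793
  along ext [-71.   75.1] top z mid 319.2 width mid [-15.9   7.9] tail w [-9.   8.2] nose w [-0.9  3.9]
w2 plate c [510.   -8.6] size [59.4 98.7] ang -0.363 n 1936
  along ext [-70.6  74.1] top z mid 36.9 width mid [-9.4  8.4] tail w [-9.5 15.9] nose w [-1.9  2.8]
w1 plate c [510. -10.] size [59.6 99.2] ang -0.363 n 1381
  along ext [-70.5  74.7] top z mid 36.8 width mid [-9.9  7.2] tail w [-10.8   5. ] nose w [-1.6  3.4]
w4 plate c [477.1 177.9] size [99.3 59.3] ang 0.124 n 1987
  along ext [-70.3  74.7] top z mid 36.8 width mid [-8.7  9. ] tail w [-9.2  8.3] nose w [-0.9  3.5]
[  6.37336533 -90.58844592 181.68316616] -0.00025240676529539986
```

View pics/w4.png

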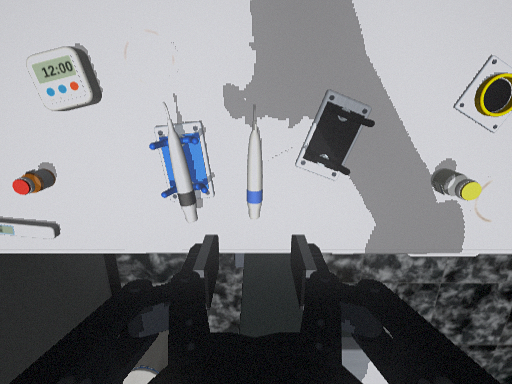

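The view shows the blue-ringed handpiece lying flat on the table at (255,175) and the black rest empty at (335,135). Now the black-ringed handpiece.

To row units: -0.122 rad / 1.5708 = -0.0777.

{"fn": "step_arm", "kwargs": {
  "rows": [0.002,-0.03,0.03,-0.0318,0.004,-0.06,0.06,-0.0637,0.006,-0.09,0.09,-0.0777,0.006,-0.0905,0.12,-0.0777,0.006,-0.0905,0.145,-0.0777,0.006,-0.0905,0.165,-0.0777,0.006,-0.0905,0.177,-0.0777,0.006,-0.0905,0.182,-0.0777,0.006,-0.0905,0.182,-0.0777,0.006,-0.0905,0.182,-0.0777],
  "gripper": 0.7
}}

```text
clock: 9.8
tool_pos: [478.8, 178.5, 44.3]
tcp_rot: [[0.993, 0.121, 0.001], [0.121, -0.993, 0.0], [0.002, -0.0, -1.0]]
force: [-0.0, -0.3, -0.6]
finger_gap: 59.7
grasp_force: 0.0
```

{"fn": "step_arm", "kwargs": {
  "rows": [0,0,0,0,0,0,0,0,0,0,0,0,0,0,0,0,0,0,0,0,0,0,0,0],
  "gripper": 0
}}

```text
clock: 10.55
tool_pos: [478.4, 178.1, 44.0]
tcp_rot: [[0.993, 0.121, 0.001], [0.121, -0.993, -0.0], [0.001, 0.0, -1.0]]
force: [-1.1, -1.9, 6.0]
finger_gap: 18.9
grasp_force: 33.2
```

{"fn": "step_arm", "kwargs": {
  "rows": [0,0,-0.01,0,0,0,-0.03,0,0,0,-0.05,0,0,0,-0.07,0,0,0,-0.08,0,0,0,-0.08,0]
}}

```text
clock: 11.3
tool_pos: [478.8, 178.3, 124.6]
tcp_rot: [[0.993, 0.121, 0.002], [0.121, -0.993, 0.0], [0.002, 0.0, -1.0]]
force: [-0.7, -0.5, -1.2]
finger_gap: 18.9
grasp_force: 32.4
```

```bash
cat > to.py <<'E'
import sys
from cell import manip
import numpy as np
o=manip.get_obs();x,y,z,a=map(float,sys.argv[1:]);R=np.array(o['tcp_rot'])
yaw=np.arctan2(R[1,0],R[0,0]);print('shift',np.round(R.T@(np.array([x,y,z])-o['tool_pos']),1),'turn',round(yaw-a,3),'gap',o['finger_gap'],'yaw',round(yaw,3))
E
python3 to.py 510 -9 43 -0.363
```

```text
shift [  8.2 189.7  81.6] turn 0.484 gap 18.93591615088286 yaw 0.121
```

To row units: 0.484 rad / 1.5708 = 0.3081.

{"fn": "step_arm", "kwargs": {
  "rows": [0.001,0.03,0,0.0509,0.003,0.07,0,0.1019,0.005,0.11,0,0.1783,0.007,0.15,0,0.2546,0.008,0.19,0,0.3081,0.008,0.19,0.02,0.3081,0.008,0.19,0.04,0.3081,0.008,0.19,0.055,0.3081,0.008,0.19,0.065,0.3081,0.008,0.19,0.07,0.3081,0.008,0.19,0.075,0.3081,0.008,0.19,0.079,0.3081,0.008,0.19,0.08,0.3081,0.008,0.19,0.08,0.3081]
}}

```text
clock: 13.05
tool_pos: [509.4, -9.3, 44.0]
tcp_rot: [[0.935, -0.354, 0.001], [-0.354, -0.935, -0.0], [0.001, 0.0, -1.0]]
force: [-1.9, -0.3, 3.7]
finger_gap: 18.8
grasp_force: 32.9
```

```bash
python3 to.py 510 -9.3 44 -0.363
```

```text
shift [ 0.6 -0.2  0. ] turn 0.001 gap 18.790648474214976 yaw -0.362
```

Contact is about 4 N, so the handpiece is seated. I release, rise and check.

{"fn": "step_arm", "kwargs": {
  "rows": [0,0,0,0,0,0,0,0,0,0,0,0,0,0,0,0],
  "gripper": 0.5
}}

```text
clock: 13.55
tool_pos: [509.2, -9.4, 43.5]
tcp_rot: [[0.935, -0.354, 0.0], [-0.354, -0.935, 0.0], [0.0, -0.0, -1.0]]
force: [-0.5, 0.9, 0.1]
finger_gap: 42.7
grasp_force: 0.0
```

To row units: -0.36 rad / 1.5708 = -0.2292.

{"fn": "step_arm", "kwargs": {
  "rows": [0,0,-0.02,0,0,0,-0.06,0,0,0,-0.12,-0.0637,-0.02,-0.05,-0.16,-0.1273,-0.04,-0.08,-0.18,-0.2292,-0.04,-0.08,-0.18,-0.2292,-0.04,-0.08,-0.18,-0.2292]
}}

```text
clock: 14.42
tool_pos: [499.8, 79.0, 223.2]
tcp_rot: [[1.0, -0.003, -0.0], [-0.003, -1.0, -0.001], [-0.0, 0.001, -1.0]]
force: [0.2, -0.8, 0.4]
finger_gap: 42.4
grasp_force: 0.0
```

```bash
python3 look.py w5; sed -i '/^for n in/,$d' fit.py; cat > hp.py <<'E'
from fit import *
# handpiece on bare table: z 5..25
import sys
n=sys.argv[1]
fit(n,[510,-9])
f=dict(np.load(n+'.npz'));P=cloud(f,f['d'].astype(float));X=P[f['d']>0]
X=X[(abs(X[:,0]-472)<90)&(abs(X[:,1]-88)<25)&(X[:,2]>7)&(X[:,2]<30)]
r=cv2.minAreaRect(X[:,:2].astype(np.float32));print('hp',r,'ztop',np.percentile(X[:,2],98))
E
python3 hp.py w5; python3 to.py 472 88 25 0
```

```text
14.43 [499.8  79.  223.2] [[1.0, -0.003, -0.0], [-0.003, -1.0, -0.001], [-0.0, 0.001, -1.0]] gap 42.4 cam [583.  80. 346.] fwd [-0.32  0.   -0.95]
w5 plate c [509.9  -8.6] size [59.4 98.9] ang -0.356 n 2030
  along ext [-72.9  72.7] top z mid 36.8 width mid [-8.   9.5] tail w [-8.5 10. ] nose w [-1.6  2.5]
hp ((475.6619873046875, 87.70890045166016), (19.09110450744629, 147.62142944335938), 88.9898910522461) ztop 19.52688755627601
shift [-27.5  -9.7 197.8] turn -0.004 gap 42.042265461320994 yaw -0.004
```

View pics/w5.png

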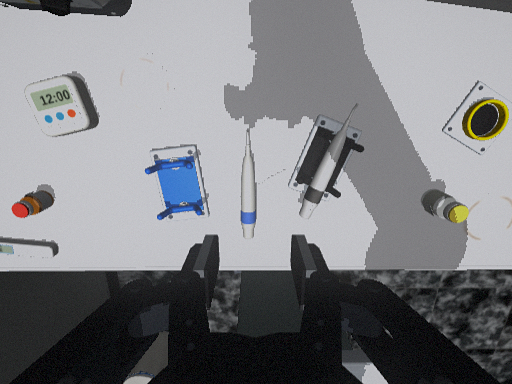

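The black-ringed handpiece is seated in the black rest at (330,165). The blue-ringed one lies at (248,185), world (475.5,87.7). Pick that up next.

{"fn": "step_arm", "kwargs": {
  "rows": [-0.012,-0.004,0.05,0,-0.024,-0.0095,0.1,0,-0.024,-0.0095,0.14,0,-0.024,-0.0095,0.17,0,-0.024,-0.0095,0.185,0,-0.024,-0.0095,0.195,0,-0.024,-0.0095,0.1985,0,-0.024,-0.0095,0.1985,0,-0.024,-0.0095,0.1985,0],
  "gripper": 0.6
}}

```text
clock: 15.6
tool_pos: [476.8, 89.3, 25.8]
tcp_rot: [[1.0, -0.002, 0.002], [-0.002, -1.0, 0.0], [0.002, -0.0, -1.0]]
force: [0.1, 0.5, -0.3]
finger_gap: 51.0
grasp_force: 0.0
```

{"fn": "step_arm", "kwargs": {
  "rows": [0,0,0,0,0,0,0,0,0,0,0,0,0,0,0,0,0,0,0,0,0,0,0,0],
  "gripper": 0
}}

```text
clock: 16.35
tool_pos: [476.5, 89.2, 25.5]
tcp_rot: [[1.0, -0.002, 0.001], [-0.002, -1.0, -0.0], [0.001, 0.0, -1.0]]
force: [-1.9, -2.5, 5.7]
finger_gap: 18.5
grasp_force: 30.4
```

{"fn": "step_arm", "kwargs": {
  "rows": [0,0,-0.01,0,0,0,-0.03,0,0,0,-0.06,0,0,0,-0.09,0,0,0,-0.1,0,0,0,-0.1,0]
}}

```text
clock: 17.1
tool_pos: [476.4, 89.0, 125.3]
tcp_rot: [[1.0, -0.003, 0.001], [-0.003, -1.0, -0.0], [0.001, 0.0, -1.0]]
force: [-0.0, -0.5, -1.1]
finger_gap: 19.1
grasp_force: 29.6
```

```bash
python3 to.py 477.1 177.8 43 0.122
```

```text
shift [  0.4 -88.8  82.3] turn -0.125 gap 19.061147190960607 yaw -0.003
```

To row units: -0.125 rad / 1.5708 = -0.0796.

{"fn": "step_arm", "kwargs": {
  "rows": [0,-0.03,0,-0.0255,0,-0.06,0,-0.0509,0,-0.089,0,-0.0796,0,-0.089,0.02,-0.0796,0,-0.089,0.04,-0.0796,0,-0.089,0.055,-0.0796,0,-0.089,0.065,-0.0796,0,-0.089,0.072,-0.0796,0,-0.089,0.077,-0.0796,0,-0.089,0.08,-0.0796,0,-0.089,0.082,-0.0796,0,-0.089,0.082,-0.0796]
}}

```text
clock: 18.6
tool_pos: [476.5, 178.3, 43.5]
tcp_rot: [[0.992, 0.123, 0.001], [0.123, -0.992, -0.0], [0.001, 0.0, -1.0]]
force: [-1.3, -0.4, 1.9]
finger_gap: 18.9
grasp_force: 30.0
```

```bash
python3 to.py 477.1 177.8 43 0.122
```

```text
shift [0.5 0.6 0.5] turn 0.001 gap 18.86420401975513 yaw 0.123
```

{"fn": "step_arm", "kwargs": {
  "rows": [0,0,0,0,0,0,0,0,0,0,0,0,0,0,0,0],
  "gripper": 0.5
}}

```text
clock: 19.1
tool_pos: [476.3, 178.2, 43.0]
tcp_rot: [[0.992, 0.122, 0.0], [0.122, -0.992, 0.0], [0.0, -0.0, -1.0]]
force: [0.3, 1.4, -0.2]
finger_gap: 42.2
grasp_force: 0.0
```

To row units: 0.122 rad / 1.5708 = 0.0777.

{"fn": "step_arm", "kwargs": {
  "rows": [0,0,-0.02,0,0,0,-0.06,0,0,0,-0.11,0.0382,0,-0.04,-0.15,0.0777,-0.01,-0.08,-0.15,0.0777,-0.02,-0.12,-0.15,0.0777,-0.02,-0.12,-0.15,0.0777,-0.02,-0.12,-0.15,0.0777]
}}

```text
clock: 20.1
tool_pos: [441.9, 294.5, 193.7]
tcp_rot: [[1.0, 0.001, 0.001], [0.001, -1.0, -0.001], [0.001, 0.001, -1.0]]
force: [-0.1, -0.4, -0.1]
finger_gap: 42.5
grasp_force: 0.0
```

```bash
python3 look.py w6; python3 det.py w6|grep red; python3 - <<'E'
from fit import *
fit('w6',[477,178])
f=dict(np.load('w6.npz'));P=cloud(f,f['d'].astype(float));X=P[f['d']>0]
for x in range(380,500,10):
    q=X[(abs(X[:,0]-x)<5)&(abs(X[:,1]-366)<45)]
    if len(q): print(x,len(q),np.percentile(q[:,2],[50,98]).round(1))
E
python3 to.py 456.6 366 33 0
```

```text
20.1 [441.9 294.5 193.7] [[1.0, 0.001, 0.001], [0.001, -1.0, -0.001], [0.001, 0.001, -1.0]] gap 42.5 cam [525. 295. 317.] fwd [-0.32 -0.   -0.95]
red [258.0, 52.0] 62 ztop 21.2 mean [569.0, 291.9] circ [569.0, 291.9] 4.6
red [186.0, 169.0] 247 ztop 42.2 mean [456.3, 366.3] circ [456.2, 366.3] 9.5
w6 plate c [477.2 178.7] size [98.9 59.2] ang 0.121 n 2568
  along ext [-73.5  71.3] top z mid 36.6 width mid [-7.6 10.2] tail w [-7.2 10.4] nose w [-0.8  3.2]
380 535 [ 7.3 12.3]
390 678 [-0.3 11.8]
400 516 [-0.9  0.4]
410 539 [-1.   0.7]
420 543 [-0.9  0.6]
430 1697 [233.9 249.2]
440 1906 [232.2 256.6]
450 7846 [245.2 265. ]
460 1003 [ 27.9 252. ]
470 775 [-0.7 38.1]
480 655 [-0.9  0.6]
490 661 [-0.9  0.6]
shift [ 14.3 -72.4 160.4] turn -0.0 gap 42.987482312760264 yaw -0.0
```

View pics/w6.png

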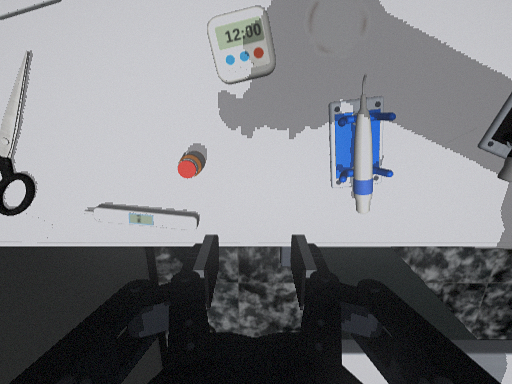

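The blue-ringed handpiece is seated in the blue rest at (362,160). The red vial is at (187,168), world (456.4,366). Pick it up.

{"fn": "step_arm", "kwargs": {
  "rows": [0.005,-0.03,0,0,0.0145,-0.0725,0.03,0,0.0145,-0.0725,0.07,0,0.0145,-0.0725,0.1,0,0.0145,-0.0725,0.125,0,0.0145,-0.0725,0.145,0,0.0145,-0.0725,0.156,0,0.0145,-0.0725,0.1605,0,0.0145,-0.0725,0.1605,0,0.0145,-0.0725,0.1605,0],
  "gripper": 0.8
}}

```text
clock: 21.4
tool_pos: [456.8, 367.7, 33.3]
tcp_rot: [[1.0, 0.001, 0.001], [0.001, -1.0, 0.001], [0.001, -0.001, -1.0]]
force: [-0.1, 0.9, 0.3]
finger_gap: 68.1
grasp_force: 0.0
```

```bash
python3 to.py 456.5 366.2 33 0
```

```text
shift [-0.3  1.5  0.3] turn 0.001 gap 68.12868644593598 yaw 0.001
```

{"fn": "step_arm", "kwargs": {
  "rows": [0,0.0015,0,0,0,0.0015,0,0,0,0.0015,0,0,0,0.0015,0,0,0,0.0015,0,0,0,0.0015,0,0],
  "gripper": 0
}}

```text
clock: 22.15
tool_pos: [456.4, 365.9, 32.9]
tcp_rot: [[1.0, 0.001, 0.0], [0.001, -1.0, 0.0], [0.0, -0.0, -1.0]]
force: [-0.8, -1.0, 4.6]
finger_gap: 23.9
grasp_force: 29.4
```

{"fn": "step_arm", "kwargs": {
  "rows": [0,0,-0.01,0,0,0,-0.03,0,0,0,-0.06,0,0,0,-0.09,0,0,0,-0.1,0,0,0,-0.1,0]
}}

```text
clock: 22.9
tool_pos: [456.6, 366.1, 133.5]
tcp_rot: [[1.0, 0.001, 0.002], [0.001, -1.0, 0.001], [0.002, -0.001, -1.0]]
force: [1.0, 0.5, -0.8]
finger_gap: 24.1
grasp_force: 29.5
```

```bash
python3 look.py w7; python3 det.py w7; python3 to.py 515 -310 140 0
```

```text
22.9 [456.6 366.1 133.5] [[1.0, 0.001, 0.002], [0.001, -1.0, 0.001], [0.002, -0.001, -1.0]] gap 24.1 cam [539. 367. 257.] fwd [-0.32  0.   -0.95]
red [350.0, 61.0] 104 ztop 21.1 mean [569.1, 291.6] circ [569.0, 291.8] 4.5
red [255.0, 275.0] 971 ztop 142.7 mean [456.9, 366.9] circ [456.4, 367.1] 9.9
blue [332.0, 65.0] 114 ztop 21.2 mean [565.8, 305.8] circ [565.9, 305.9] 4.8
blue [314.0, 69.0] 111 ztop 21.1 mean [562.7, 319.9] circ [562.7, 320.0] 4.6
blue [495.0, 137.0] 234 ztop 32.4 mean [510.0, 161.3] circ [508.6, 168.1] 11.3
blue [442.0, 170.0] 2128 ztop 9.4 mean [476.3, 191.4] circ [468.6, 191.2] 44.1
blue [491.0, 205.0] 196 ztop 35.5 mean [450.3, 152.1] circ [450.1, 152.2] 4.9
blue [464.0, 223.0] 417 ztop 36.9 mean [434.9, 176.2] circ [435.1, 175.2] 10.5
shift [ 58.4 675.6  -7.5] turn 0.001 gap 23.78795775676919 yaw 0.001
```

View pics/w7.png

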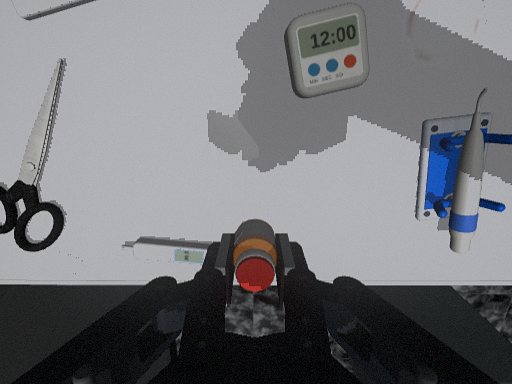

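The red vial is held upright, cap at (255,273). Carry it to above the red well.

{"fn": "step_arm", "kwargs": {
  "rows": [0.005,0.03,-0.007,0,0.01,0.08,-0.007,0,0.015,0.13,-0.007,0,0.02,0.18,-0.007,0,0.025,0.23,-0.007,0,0.03,0.28,-0.007,0,0.035,0.33,-0.007,0,0.04,0.38,-0.007,0,0.045,0.43,-0.007,0,0.05,0.48,-0.007,0,0.055,0.53,-0.007,0,0.058,0.58,-0.007,0,0.058,0.63,-0.007,0,0.058,0.66,-0.007,0,0.058,0.676,-0.007,0,0.058,0.676,-0.007,0,0.058,0.676,-0.007,0]
}}

```text
clock: 25.08
tool_pos: [515.0, -307.8, 139.0]
tcp_rot: [[1.0, 0.003, -0.001], [0.003, -1.0, 0.002], [-0.001, -0.002, -1.0]]
force: [1.0, 0.6, -0.4]
finger_gap: 24.0
grasp_force: 29.5
```

```bash
python3 look.py w8; python3 det.py w8; python3 to.py 515 -310 38.3 0
```

```text
25.07 [ 515.  -307.8  139. ] [[1.0, 0.003, -0.001], [0.003, -1.0, 0.002], [-0.001, -0.002, -1.0]] gap 24.0 cam [ 598. -307.  262.] fwd [-0.32  0.   -0.95]
yellow [137.0, 143.0] 641 ztop 14.9 mean [560.2, -198.9] circ [559.2, -198.9] 23.8
yellow [93.0, 266.0] 409 ztop 54.1 mean [455.3, -161.4] circ [454.6, -161.6] 11.6
red [258.0, 189.0] 463 ztop 14.9 mean [516.1, -310.3] circ [515.0, -310.2] 21.7
red [254.0, 274.0] 965 ztop 148.3 mean [515.3, -307.0] circ [515.1, -307.0] 9.7
shift [ -0.2   2.4 101. ] turn 0.003 gap 23.97789112795825 yaw 0.003
```

{"fn": "step_arm", "kwargs": {
  "rows": [0,0.003,0.02,0,0,0.003,0.045,0,0,0.003,0.065,0,0,0.003,0.078,0,0,0.003,0.086,0,0,0.003,0.092,0,0,0.003,0.096,0,0,0.003,0.099,0,0,0.003,0.101,0,0,0.003,0.101,0,0,0.003,0.101,0]
}}

```text
clock: 26.5
tool_pos: [514.9, -313.2, 38.7]
tcp_rot: [[1.0, 0.001, 0.0], [0.001, -1.0, -0.0], [0.0, 0.0, -1.0]]
force: [0.0, 0.2, 0.2]
finger_gap: 24.3
grasp_force: 29.5
```

```bash
python3 to.py 515 -310.5 38 0
```

```text
shift [ 0.1 -2.7  0.7] turn 0.001 gap 24.264632992250792 yaw 0.001
```

{"fn": "step_arm", "kwargs": {
  "rows": [0,-0.0015,0,0,0,-0.0025,0,0,0,-0.0025,0.0005,0,0,-0.0025,0.0005,0,0,-0.0025,0.0005,0]
}}

```text
clock: 27.12
tool_pos: [514.7, -310.6, 38.0]
tcp_rot: [[1.0, 0.001, 0.0], [0.001, -1.0, -0.0], [0.0, 0.0, -1.0]]
force: [-0.6, 0.1, -0.3]
finger_gap: 24.0
grasp_force: 29.5
```

{"fn": "step_arm", "kwargs": {
  "rows": [0,0,0,0,0,0,0,0,0,0,0,0,0,0,0,0],
  "gripper": 0.8
}}

```text
clock: 27.62
tool_pos: [514.8, -310.6, 38.1]
tcp_rot: [[1.0, 0.001, 0.0], [0.001, -1.0, -0.0], [0.0, 0.0, -1.0]]
force: [-0.7, -0.3, -0.1]
finger_gap: 68.2
grasp_force: 0.0
```

{"fn": "step_arm", "kwargs": {
  "rows": [0,0,-0.02,0,0,0,-0.06,0,0,0,-0.1,0,-0.02,-0.04,-0.14,0,-0.05,-0.08,-0.15,0,-0.06,-0.1,-0.15,0,-0.06,-0.1,-0.15,0,-0.06,-0.1,-0.15,0]
}}

```text
clock: 28.62
tool_pos: [455.4, -211.7, 189.0]
tcp_rot: [[1.0, 0.0, 0.002], [0.0, -1.0, -0.001], [0.002, 0.001, -1.0]]
force: [-0.2, -0.6, 0.8]
finger_gap: 68.4
grasp_force: 0.0
```

```bash
python3 look.py w9; python3 det.py w9; python3 to.py 454.8 -161.2 33 0
```

```text
28.62 [ 455.4 -211.7  189. ] [[1.0, 0.0, 0.002], [0.0, -1.0, -0.001], [0.002, 0.001, -1.0]] gap 68.4 cam [ 538. -211.  312.] fwd [-0.32 -0.   -0.95]
yellow [242.0, 77.0] 516 ztop 14.9 mean [560.1, -198.4] circ [559.1, -198.8] 23.8
yellow [205.0, 187.0] 353 ztop 54.1 mean [455.0, -161.0] circ [454.7, -161.0] 11.1
red [350.0, 124.0] 686 ztop 46.8 mean [514.6, -309.6] circ [514.8, -309.6] 9.9
shift [ -0.7 -50.8 155.6] turn -0.0 gap 68.14954020889031 yaw -0.0
```

View pics/w9.png

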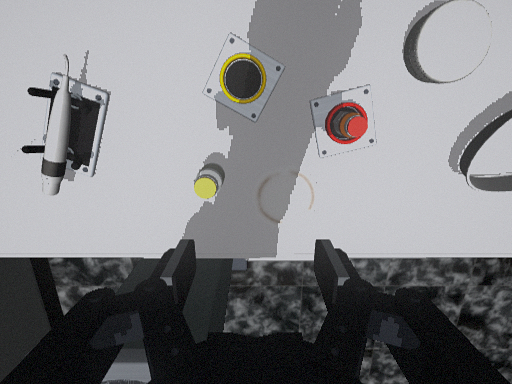

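The red vial stands upright in the red cup at (350,124), with cap top at 46.8 mm, so it is on the floor of the cup. The yellow vial is at (205,187), so I pick it next.

{"fn": "step_arm", "kwargs": {
  "rows": [-0.0005,-0.025,0,0,-0.0005,-0.05,0.03,0,-0.0005,-0.05,0.065,0,-0.0005,-0.05,0.1,0,-0.0005,-0.05,0.125,0,-0.0005,-0.05,0.142,0,-0.0005,-0.05,0.152,0,-0.0005,-0.05,0.1555,0,-0.0005,-0.05,0.1555,0,-0.0005,-0.05,0.1555,0,-0.0005,-0.05,0.1555,0]
}}

```text
clock: 30.05
tool_pos: [454.5, -160.8, 33.1]
tcp_rot: [[1.0, 0.001, 0.001], [0.001, -1.0, -0.0], [0.001, 0.0, -1.0]]
force: [0.3, 0.2, 0.3]
finger_gap: 68.2
grasp_force: 0.0
```

```bash
python3 to.py 454.8 -161.1 33 0
```

```text
shift [0.3 0.3 0.1] turn 0.001 gap 68.15295003015775 yaw 0.001
```

{"fn": "step_arm", "kwargs": {
  "rows": [0,0,0,0,0,0,0,0,0,0,0,0,0,0,0,0,0,0,0,0,0,0,0,0],
  "gripper": 0
}}

```text
clock: 30.8
tool_pos: [454.2, -160.6, 32.7]
tcp_rot: [[1.0, 0.001, 0.0], [0.001, -1.0, -0.0], [0.0, 0.0, -1.0]]
force: [-0.9, 0.7, 5.1]
finger_gap: 28.2
grasp_force: 29.4
```

{"fn": "step_arm", "kwargs": {
  "rows": [0,0,-0.01,0,0,0,-0.03,0,0,0,-0.06,0,0,0,-0.09,0,0,0,-0.1,0,0.03,0.01,-0.1,0,0.07,0.025,-0.1,0,0.1,0.037,-0.1,0,0.104,0.0375,-0.1,0,0.104,0.0375,-0.1,0,0.104,0.0375,-0.1,0,0.104,0.0375,-0.1,0]
}}

```text
clock: 32.3
tool_pos: [557.3, -197.8, 132.5]
tcp_rot: [[1.0, 0.001, -0.001], [0.001, -1.0, 0.0], [-0.001, -0.0, -1.0]]
force: [-0.0, 0.5, 0.0]
finger_gap: 28.0
grasp_force: 29.6
```

```bash
python3 look.py w10; python3 det.py w10; python3 to.py 559.1 -198.6 38.2 0
```

```text
32.3 [ 557.3 -197.8  132.5] [[1.0, 0.001, -0.001], [0.001, -1.0, 0.0], [-0.001, -0.0, -1.0]] gap 28.0 cam [ 640. -197.  256.] fwd [-0.32 -0.   -0.95]
yellow [256.0, 189.0] 538 ztop 14.9 mean [560.5, -198.7] circ [559.4, -198.6] 23.8
yellow [254.0, 289.0] 1517 ztop 153.7 mean [558.4, -197.0] circ [558.0, -196.7] 11.4
red [473.0, 7.0] 451 ztop 23.2 mean [705.3, -358.6] circ [708.1, -360.1] 12.7
red [365.0, 228.0] 354 ztop 14.9 mean [520.1, -306.2] circ [515.4, -309.5] 21.8
red [382.0, 250.0] 320 ztop 47.2 mean [515.1, -309.5] circ [514.9, -309.7] 9.6
shift [ 1.6  0.7 94.5] turn 0.001 gap 28.41743018547843 yaw 0.001
```

{"fn": "step_arm", "kwargs": {
  "rows": [0.0013,0.0013,0.02,0,0.0013,0.0013,0.04,0,0.0013,0.0013,0.06,0,0.0013,0.0013,0.073,0,0.0013,0.0013,0.082,0,0.0013,0.0013,0.088,0,0.0013,0.0013,0.092,0,0.0013,0.0013,0.094,0,0.0013,0.0013,0.0945,0,0.0013,0.0013,0.0945,0,0.0013,0.0013,0.0945,0]
}}

```text
clock: 33.72
tool_pos: [559.6, -199.4, 38.3]
tcp_rot: [[1.0, 0.001, 0.0], [0.001, -1.0, -0.0], [0.0, 0.0, -1.0]]
force: [-0.7, -0.6, -0.9]
finger_gap: 28.0
grasp_force: 29.6
```

```bash
python3 to.py 558.6 -199.2 38 0
```

```text
shift [-1.  -0.2  0.3] turn 0.001 gap 27.9829230792268 yaw 0.001
```

{"fn": "step_arm", "kwargs": {
  "rows": [0,0,0.0005,0,0,0,0.0005,0]
}}

```text
clock: 33.98
tool_pos: [559.6, -199.4, 37.8]
tcp_rot: [[1.0, 0.001, 0.0], [0.001, -1.0, -0.0], [0.0, 0.0, -1.0]]
force: [0.5, -0.7, 1.9]
finger_gap: 28.4
grasp_force: 29.9
```

{"fn": "step_arm", "kwargs": {
  "rows": [0,0,0,0,0,0,0,0,0,0,0,0,0,0,0,0],
  "gripper": 0.8
}}

```text
clock: 34.48
tool_pos: [559.4, -199.3, 37.4]
tcp_rot: [[1.0, 0.001, -0.0], [0.001, -1.0, 0.0], [-0.0, -0.0, -1.0]]
force: [-1.1, 0.5, -0.7]
finger_gap: 68.3
grasp_force: 0.0
```

{"fn": "step_arm", "kwargs": {
  "rows": [0,0,-0.02,0,0,0,-0.06,0,0,0,-0.11,0,-0.02,-0.04,-0.16,0,-0.05,-0.09,-0.2,0,-0.08,-0.13,-0.22,0,-0.1,-0.16,-0.22,0,-0.1,-0.2,-0.22,0,-0.1,-0.2,-0.22,0,-0.1,-0.2,-0.22,0]
}}

```text
clock: 35.72
tool_pos: [459.5, 0.1, 258.4]
tcp_rot: [[1.0, 0.001, 0.001], [0.001, -1.0, -0.001], [0.001, 0.001, -1.0]]
force: [-0.4, -0.8, 0.0]
finger_gap: 68.6
grasp_force: 0.0
```

```bash
python3 look.py w11; python3 det.py w11; python3 - <<'E'
from fit import *
fit('w11',[510,-9]);fit('w11',[477,178])
E
```

```text
35.73 [4.595e+02 1.000e-01 2.584e+02] [[1.0, 0.001, 0.001], [0.001, -1.0, -0.001], [0.001, 0.001, -1.0]] gap 68.6 cam [542.   1. 382.] fwd [-0.32 -0.   -0.95]
yellow [405.0, 87.0] 270 ztop 14.9 mean [557.8, -191.3] circ [559.0, -198.5] 23.8
yellow [433.0, 83.0] 333 ztop 59.2 mean [560.2, -197.9] circ [560.5, -198.1] 11.5
red [484.0, 122.0] 277 ztop 14.9 mean [515.7, -303.9] circ [515.0, -309.4] 22.0
red [508.0, 126.0] 113 ztop 47.1 mean [513.5, -305.5] circ [514.5, -307.6] 9.0
blue [8.0, 80.0] 41 ztop 21.2 mean [565.6, 305.9] circ [565.5, 306.1] 5.0
blue [135.0, 148.0] 949 ztop 9.5 mean [479.6, 164.9] circ [478.4, 163.1] 37.4
blue [105.0, 149.0] 276 ztop 33.5 mean [475.6, 200.7] circ [473.8, 201.4] 33.2
blue [128.0, 184.0] 171 ztop 37.0 mean [435.1, 172.1] circ [435.1, 173.0] 10.8
w11 plate c [509.9  -8.8] size [59.2 99.1] ang -0.363 n 1858
  along ext [-69.7  61.4] top z mid 36.8 width mid [-9.   9.4] tail w [-8.4 11.4] nose w [-1.4  2.8]
w11 plate c [477.1 177.6] size [98.9 59.7] ang 0.127 n 1729
  along ext [-74.2  71.5] top z mid 36.7 width mid [-8.4  8.8] tail w [-9.2  8.4] nose w [-0.9  3.1]
```

View pics/w11.png

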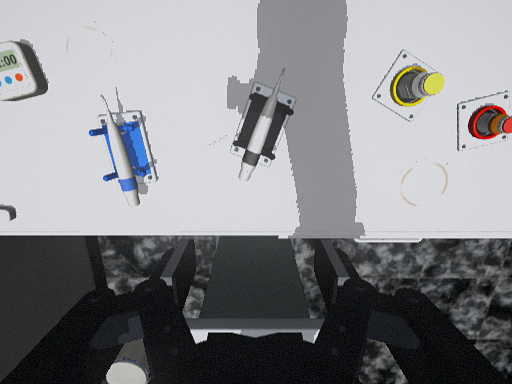

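All four items are in place: the handpieces at (122,155) and (262,130), and the vials upright at (430,85) and (505,125). I'm handing in.

```bash
python3 -c "
from cell import manip;print(manip.hand_in())"
```

```text
the job is handed in; nothing more can be done
None
```

The job is handed in at about 36 s: the last wrist view showed both handpieces seated in the rests of their own colour, both vials upright in their matching cups and the timer in place; the cream pot was never approached, and hand-in returned no verdict.

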